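# Line the reagent vessels up by height on the staging rail

### The job

Line the three bottles and the beaker up in order of height on the four black round pads of the rail: the tallest on the pad next to the red end stop, then stepping down to the shortest at the grey end, each upright and well centred on its own pad. Leave the small dish where it is.

Things in the scene. Friction and masses are not known exactly. Their poses are not given: they have to be found in the camera images.
- bottle_glass: clear glass bottle with a blue screw cap, the tallest vessel: 150 mm high, body 70 mm diameter with shoulders that narrow from about 97 mm up, cap 43 mm diameter from 126 to 150 mm height; grip it by the cap. About 0.3 kg. Starts standing upright on the grey-blue mat (3 mm thick, fixed), in a row with the other vessels and the dish spaced about 0.12 m apart (0.095 m at least), behind the rail. Round; origin: centre of its underside, z up along its axis
- bottle_amber: brown bottle with a black screw cap, second tallest: 115 mm high, body 54 mm diameter (straight up to about 70 mm), cap 40 mm diameter from 97 mm up; grip it by the body. About 0.16 kg. Starts standing upright on the grey-blue mat (3 mm thick, fixed), in a row with the other vessels and the dish spaced about 0.12 m apart (0.095 m at least), behind the rail. Round; origin: centre of its underside, z up along its axis
- bottle_small: small clear bottle with a red screw cap, third tallest: 90 mm high, body 45 mm diameter (straight up to about 52 mm), cap 36 mm diameter from 76 mm up; grip it by the body. About 0.07 kg. Starts standing upright on the grey-blue mat (3 mm thick, fixed), in a row with the other vessels and the dish spaced about 0.12 m apart (0.095 m at least), behind the rail. Round; origin: centre of its underside, z up along its axis
- beaker: open, empty, clear glass beaker, the shortest vessel: 65 mm high, 50 mm diameter (53 mm at the rim); grip it round the outside. About 0.06 kg. Starts standing upright on the grey-blue mat (3 mm thick, fixed), in a row with the other vessels and the dish spaced about 0.12 m apart (0.095 m at least), behind the rail. Round; origin: centre of its underside, z up along its axis
- pad_a: one of four identical fixed round pads in a straight row on the aluminium rail: black rubber disc with a thin pale ring, 70 mm diameter, 3 mm thick, its top 12 mm above the bench. Centres are 90 mm apart. Which letter sits where in the row changes, so tell the places by their distance from the red stop (62, 152, 242 and 332 mm). Origin: centre of the underside (3 mm below the surface to stand things on); z up
- pad_b: one of four identical fixed round pads in a straight row on the aluminium rail: black rubber disc with a thin pale ring, 70 mm diameter, 3 mm thick, its top 12 mm above the bench. Centres are 90 mm apart. Which letter sits where in the row changes, so tell the places by their distance from the red stop (62, 152, 242 and 332 mm). Origin: centre of the underside (3 mm below the surface to stand things on); z up
- pad_c: one of four identical fixed round pads in a straight row on the aluminium rail: black rubber disc with a thin pale ring, 70 mm diameter, 3 mm thick, its top 12 mm above the bench. Centres are 90 mm apart. Which letter sits where in the row changes, so tell the places by their distance from the red stop (62, 152, 242 and 332 mm). Origin: centre of the underside (3 mm below the surface to stand things on); z up
- pad_d: one of four identical fixed round pads in a straight row on the aluminium rail: black rubber disc with a thin pale ring, 70 mm diameter, 3 mm thick, its top 12 mm above the bench. Centres are 90 mm apart. Which letter sits where in the row changes, so tell the places by their distance from the red stop (62, 152, 242 and 332 mm). Origin: centre of the underside (3 mm below the surface to stand things on); z up
- red_stop: fixed red block that closes one end of the rail, 18 mm along the rail, 66 mm across it and 22 mm high (top 31 mm above the bench); a grey block of the same shape closes the other end, 394 mm away. The rail is a fixed flat aluminium plate, 420 x 72 mm, its top 9 mm above the bench, without side lips; red may be at either end. Origin: centre of the block's underside, on the rail's centre line, in line with the four pads; y along the rail (either way), z up
- dish: low round clear dish, 60 mm diameter, 15 mm high, loose, standing among the vessels on the mat; to be left alone. Origin: centre of its underside, z up

How it is judged:
By the outcome, as a careful person would: the job done as asked, in the order asked, and still so for the second after the job is handed in, with the robot touching nothing.
It also fails if it takes over 96 s, if anything falls off the work surface, if the arm or the gripper's body presses on something with over 40 N, if the wrist force passes 120 N, or if a joint passes its speed limit or range.

### The arm

A 6-joint arm with a two-finger parallel gripper is mounted at the origin on a cart in front of the work surface, level with it; the furniture and walls round the work are solid. World frame = base frame: x ahead of the robot, y to its left, z up, the work surface at z = 0. Lengths are in m, angles in rad, forces in N, time in s.
With the tool pointing down it reaches from about 0.4 to 0.825 m from the base axis. Payload 7 kg.
Tool frame: the origin (TCP) lies at the very end of the fingers, on their centre line; the grasp point (between the pads) lies 19 mm behind it; x points along the fingers, y is the direction in which the jaws open and shut, and the axes are right-handed (so a half turn about x gives the same grasp; the last joint's range is limited). The gripper opens to 88 mm and grips with 3 to 60 N. Pads are 19 mm wide; open, the fingers measure 130 mm over their backs; the gripper's body (78 mm by 193 mm) begins 47 mm behind the grasp point.
Start: joints at [1.443, 0.359, 0.012, 0, -1.224, -0.288], TCP at [0.273, 0.617, 0.227] pointing down, gripper open.
Joint ranges: [-3.07, 3.07], [-1.43, 2.12], [-1.02, 1.25], [-3.03, 1.67], [-3.05, -0], [-3.03, 3.03]. Speed limits (rad/s): [2.39, 2.39, 3.01, 3.14, 3.14, 3.14].

### API

Orientations are given as [roll, pitch, yaw] about the fixed x, y, z axes, in that order (R = Rz(yaw) Ry(pitch) Rx(roll)).
In Python, from station import arm gives the robot as it stands.
- The arm moves only by the shell command python3 -m inch 'ROWS' [OPENING] [FORCE]. ROWS is text: rows parted by semicolons, each of 6 numbers parted by spaces: the shift along the world's x, y, z in units of 30 mm (1.0 is 30 mm), then the turn, a rotation vector about the world's x, y, z in units of 5 degrees (1.0 is 5 degrees). In form: dx dy dz wx wy wz; .... A call has 1 to 12 rows; each row shifts and turns the commanded pose from where the row before left it; what a row does not reach is not made up. A row lasts 1/8 s, in which the tool goes at most 62.5 mm and 10.7 degrees, less where a joint would pass 70% of its speed; a pose out of reach is approached as far as the arm can. A call is refused whole if a number of a shift passes 1 or a number of a turn 1, either way. A call with a gripper value outside its range is refused whole. OPENING is the opening, from 0 (shut) to 1 (fully open), set as the call begins (- or left out, the last holds). The fingers move at their own pace and stop on an object; FORCE is the grip in N (left out, the last holds). Time passes only in rows, so rows that do not move let the fingers close. It gives the time, the measured TCP pose, the force and the opening at its end, in the units of the state.
- arm.get_state(): the state, without advancing time (a new reading comes with each control period).
- arm.grab_frame(name): name is "scene" or "top" or "wrist"; returns a dict with "frame" (400x640x3 uint8, red, green, blue), "range_z" (400x640 float32, m along the optical axis (not along the pixel's ray), 0 where there is no reading), "mtx" (3x3 intrinsics, pixels), "pose" (4x4, takes a point from camera to world coordinates). Camera axes: x right, y up, looking along -z (the intrinsics and any distortion apply to the point x, -y, -z); pixel columns grow to the right and rows downward; lengths in m; the calibration is good to about 2 mm. The wrist camera is an equidistant fisheye: a pixel r from the principal point sees the ray r / f radians off the axis. A picture is of the moment at which its call begins.
- arm.job_done(): hands the job in, once; it reports no verdict.
Trained networks look in a picture, given as the dict that the camera call returned (one of the last four; its "shot" number tells which), for a name from the list of things; names that differ only in an ending like _2 or _b are one class to them, and where a whole thing is asked for, a point or a joint stands for the part that bears it (a point fixed in the world has none). Each returns a list of dicts, best first, with "confidence" (0 to 1); they miss things now and then, are a little off and sometimes report something else, mostly with a low value. They report only what shows in the picture. A call takes as long as a camera call.
- arm.search_frame(picture, target): "extent" ([centre column, centre row, width, height] as shares, 0 to 1, of the picture: columns of its width, rows of its height, round what is visible of it).
- arm.masks_of(picture, target): "mask" (400x640 bool, what is visible of it) and "extent" ([centre column, centre row, width, height] as shares, 0 to 1, of the picture: columns of its width, rows of its height, round what is visible of it).
- arm.place_of(picture, target): "position" ([column, row] as shares, 0 to 1, of the picture: columns of its width, rows of its height: a listed point, or the origin of a listed thing).
The state is a dict: "t": time; "q": joint angles; "qd": joint speeds; "joint_efforts": joint torques, N m; "eef_pos": TCP position; "ee_rot": TCP orientation; "force": force on the tool from outside, world axes, zero at the start; "moment": the same for the moment, N m; "width": finger opening in m.
Only numpy, scipy, OpenCV 4.12 (cv2) and the standard library are available. Lean on these libraries where they do the work, as an engineer would, in place of code of your own. Each camera call takes 0.05 s, during which the arm holds its last target. There are 200 camera calls.

## Working session

There is one attempt and no reset: what is moved stays moved. The work goes in short steps, Python scripts to look and compute and a shell command to move; the robot and the scene stay as the last step left them, time stands still between calls to the robot, and variables do not carry over. Pictures are saved under pics/ and viewed, about 12 in all and at most 16, crops included, and the job is handed in when it is done.

```bash
ls; mkdir -p pics; cat > h.py <<'E'
import numpy as np, cv2
from station import arm
def ray(p,uv):
    K=p["mtx"];x=(uv[0]-K[0,2])/K[0,0];y=(uv[1]-K[1,2])/K[1,1]
    T=np.array(p["pose"]);return T[:3,3],T[:3,:3]@np.array([x,-y,-1.])
def atz(p,uv,z):
    o,d=ray(p,uv);return o+d*(z-o[2])/d[2]
def save(p,n):cv2.imwrite("pics/"+n+".png",p["frame"][:,:,::-1])
E
python3 - <<'E'
from h import *
np.set_printoptions(precision=3,suppress=True)
s=arm.get_state();print(s["t"],s["eef_pos"],s["ee_rot"],s["width"],s["force"])
for c in("top","scene"):
    p=arm.grab_frame(c);save(p,c);print(c,p["pose"],p["mtx"])
    for n,z in(("bottle_glass",.003),("bottle_amber",.003),("bottle_small",.003),("beaker",.003),("dish",.003),("pad_a",.009),("red_stop",.009)):
        for r in arm.place_of(p,n)[:5]:
            uv=np.array(r["position"])*[640,400];print(n,round(r["confidence"],2),uv,atz(p,uv,z))
E
```

```text
pics
0.0 [0.272 0.617 0.226] [ 1.665  1.569 -1.892] 0.0875120432090397 [-1.095  0.002  0.216]
top [[ 0.02   0.998 -0.053  0.463]
 [-0.999  0.022  0.023  0.11 ]
 [ 0.024  0.053  0.998  1.111]
 [ 0.     0.     0.     1.   ]] [[473.873   0.    320.693]
 [  0.    473.873 203.922]
 [  0.      0.      1.   ]]
bottle_glass 0.66 [304.32 179.2 ] [0.579 0.124 0.003]
bottle_amber 0.57 [343.808 151.4  ] [0.647 0.032 0.003]
bottle_small 0.63 [211.392 227.32 ] [0.462 0.337 0.003]
beaker 0.85 [249.728 199.52 ] [0.528 0.25  0.003]
dish 0.89 [384.192 122.28 ] [ 0.719 -0.063  0.003]
pad_a 0.92 [298.368 230.4  ] [0.459 0.135 0.009]
pad_a 0.9 [330.176 209.4  ] [0.509 0.062 0.009]
pad_a 0.68 [361.92 195.6 ] [ 0.543 -0.012  0.009]
pad_a 0.66 [261.12 254.68] [0.401 0.219 0.009]
red_stop 0.66 [253.376 202.08 ] [0.522 0.24  0.009]
scene [[-0.456  0.415 -0.787 -0.399]
 [-0.889 -0.188  0.416  0.573]
 [ 0.025  0.89   0.455  0.571]
 [ 0.     0.     0.     1.   ]] [[493.376   0.    324.995]
 [  0.    493.376 206.502]
 [  0.      0.      1.   ]]
bottle_glass 0.76 [298.88 211.28] [0.586 0.124 0.003]
bottle_glass 0.42 [279.488 269.32 ] [0.373 0.264 0.003]
bottle_amber 0.88 [323.776 195.52 ] [0.641 0.027 0.003]
bottle_small 0.58 [230.976 254.48 ] [0.467 0.335 0.003]
beaker 0.65 [263.488 233.4  ] [0.521 0.242 0.003]
dish 0.74 [230.912 255.12 ] [0.465 0.336 0.003]
dish 0.7 [296.576 254.   ] [0.411 0.209 0.003]
dish 0.61 [342.912 178.68 ] [ 0.716 -0.073  0.003]
pad_a 0.86 [355.712 202.2  ] [ 0.561 -0.024  0.009]
pad_a 0.72 [320.384 235.48 ] [0.45  0.133 0.009]
pad_a 0.71 [297.728 256.12 ] [0.394 0.214 0.009]
pad_a 0.63 [339.584 218.2  ] [0.503 0.055 0.009]
red_stop 0.67 [276.8 269. ] [0.368 0.271 0.009]
```

View pics/top.png

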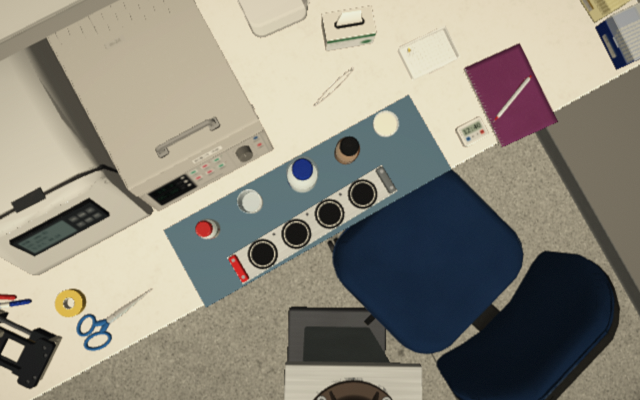

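View pics/scene.png

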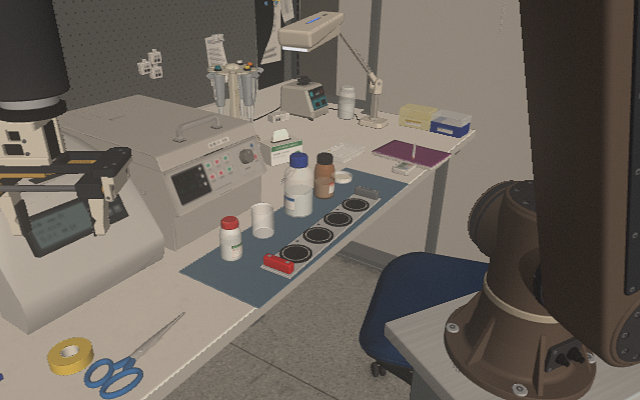

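Top view: red stop at (238,268), pads (262,254)…(363,194), vessels from left small (206,229), beaker (250,200), glass (302,172), amber (347,149), dish (386,124). A machine box stands close behind the left end of the row. I'll refine the positions with masks and depth.

```bash
cat >> h.py <<'E'
def cloud(p):
    K=p["mtx"];z=p["range_z"];v,u=np.mgrid[:400,:640]
    c=np.stack([(u-K[0,2])/K[0,0]*z,-(v-K[1,2])/K[1,1]*z,-z],-1)
    T=np.array(p["pose"]);return c@T[:3,:3].T+T[:3,3]
E
python3 - <<'E'
from h import *
from scipy.spatial.transform import Rotation as Ro
np.set_printoptions(precision=4,suppress=True)
s=arm.get_state();print(Ro.from_euler('xyz',s["ee_rot"]).as_matrix())
p=arm.grab_frame("top");C=cloud(p)
for n,h in(("bottle_glass",.153),("bottle_amber",.118),("bottle_small",.093),("beaker",.068),("dish",.018)):
    for r in arm.masks_of(p,n)[:1]:
        m=r["mask"];P=C[m&(p["range_z"]>0)];zt=np.percentile(P[:,2],97)
        k=m&(abs(C[...,2]-h)<.006)&(p["range_z"]>0);v,u=np.nonzero(k)
        if len(u)>9:
            (c,rad),=[cv2.minEnclosingCircle(np.stack([u,v],1).astype(np.float32))]
            print(n,round(r["confidence"],2),zt,len(u),"cent",atz(p,(u.mean(),v.mean()),h),"circ",atz(p,c,h),rad*(1.1-h)/474)
        else: print(n,zt,len(u),r["extent"])
# pads: dark pixels, ellipse fit
P=[]
for r in arm.masks_of(p,"pad_a"):
    if r["confidence"]<.4: continue
    v,u=np.nonzero(r["mask"]);c,_=cv2.minEnclosingCircle(np.stack([u,v],1).astype(np.float32))
    P.append(atz(p,(u.mean(),v.mean()),.012));print("pad",round(r["confidence"],2),len(u),P[-1],atz(p,c,.012))
for r in arm.masks_of(p,"red_stop")[:2]:
    v,u=np.nonzero(r["mask"]);print("red",r["confidence"],atz(p,(u.mean(),v.mean()),.031))
# obstacles: points higher than 30mm by row-normal distance
d=np.array([.537,-.843,0]);n=np.array([.843,.537,0])
o=np.array([.525,.246,0]);Q=(C-o);a=Q@d;b=Q@n
for A in np.arange(-.3,.3,.05):
    k=(abs(a-A)<.025)&(C[...,2]>.04)&(b>.045)&(b<.25)&(p["range_z"]>0)
    print(round(A,2),k.sum(),(b[k].min(),C[...,2][k].max(),) if k.any() else '')
q=arm.grab_frame("scene");D=cloud(q);k=(q["range_z"]>0)&(D[...,2]>.04)&(D[...,2]<.35)
a=(D-o)@d;b=(D-o)@n
for A in np.arange(-.3,.3,.05):
    kk=k&(abs(a-A)<.025)&(b>.045)&(b<.2);print(round(A,2),kk.sum(),(np.percentile(b[kk],2),D[...,2][kk].max()) if kk.any() else '')
w=arm.grab_frame("wrist");save(w,"w0");print(w["pose"],w["mtx"])
E
```

```text
[[-0.     -0.4039 -0.9148]
 [-0.     -0.9148  0.4039]
 [-1.      0.      0.    ]]
bottle_glass 0.67 0.1546953539174343 348 cent [0.5862 0.1271 0.153 ] circ [0.5864 0.1272 0.153 ] 0.021177203476177492
bottle_amber 0.86 0.11994132460667685 289 cent [0.6418 0.0292 0.118 ] circ [0.6418 0.0293 0.118 ] 0.01965436279522216
bottle_small 0.56 0.095413999687857 219 cent [0.4606 0.3358 0.093 ] circ [0.4608 0.336  0.093 ] 0.017811192735841006
beaker 0.96 0.0692968331582399 84 cent [0.5251 0.2469 0.068 ] circ [0.5227 0.2446 0.068 ] 0.025977169906036764
dish 0.72 0.021552383926918096 516 cent [ 0.7142 -0.0628  0.018 ] circ [ 0.7142 -0.0629  0.018 ] 0.029471734557976706
pad 0.97 721 [0.4996 0.0632 0.012 ] [0.4997 0.0632 0.012 ]
pad 0.91 668 [ 0.5483 -0.0112  0.012 ] [ 0.5489 -0.0104  0.012 ]
pad 0.88 699 [0.4528 0.1409 0.012 ] [0.4527 0.1406 0.012 ]
pad 0.62 738 [0.4045 0.216  0.012 ] [0.4051 0.2162 0.012 ]
red 0.72 [0.3721 0.2671 0.031 ]
-0.3 2827 (np.float64(0.08858003056262936), np.float64(0.2404160742590007))
-0.25 2926 (np.float64(0.08632922134716454), np.float64(0.23907816634462264))
-0.2 242
[... 791 characters left out ...]
p.float64(0.0723648937430509), np.float64(0.22115816523115167))
-0.1 2021 (np.float64(0.06926552449907125), np.float64(0.2513580226422412))
-0.05 1786 (np.float64(0.06711488905328818), np.float64(0.2530813889678268))
-0.0 1656 (np.float64(0.0644063969388805), np.float64(0.25217257291193634))
0.05 1350 (np.float64(0.060379033677389476), np.float64(0.2483755319258557))
0.1 805 (np.float64(0.060689803795845064), np.float64(0.22177021636130917))
0.15 0 
0.2 0 
0.25 0 
[[-0.4045  0.8718  0.2764  0.3488]
 [-0.9145 -0.3851 -0.1238  0.5837]
 [-0.0014 -0.3029  0.953   0.3858]
 [ 0.      0.      0.      1.    ]] [[309.7069   0.     316.736 ]
 [  0.     309.7069 206.0753]
 [  0.       0.       1.    ]]
```

View pics/w0.png

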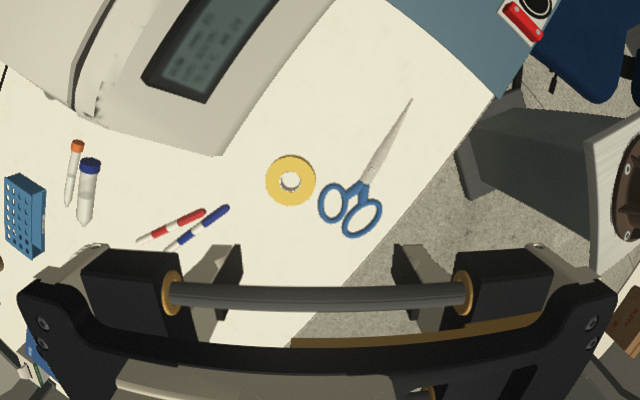

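Wrist view: fingers frame the bench items, and the camera sits on the tool's −z side. It has to face away from the machine (face 64 mm behind the row), so I'm turning −124° on the way to the glass bottle.

```bash
python3 -m inch '.4 -.65 1 0 0 -1;.4 -.65 1 0 0 -1;.4 -.65 1 0 0 -1;.42 -.65 0 0 0 -1;.42 -.65 0 0 0 -1;.42 -.65 0 0 0 -1;.42 -.65 0 0 0 -1;.42 -.65 0 0 0 -1;.42 -.65 0 0 0 -1;.42 -.65 0 0 0 -1;.42 -.65 0 0 0 -1;.42 -.65 0 0 0 -1' 1 40
python3 -m inch '.42 -.65 0 0 0 -1;.42 -.65 0 0 0 -1;.42 -.65 0 0 0 -1;.42 -.65 0 0 0 -1;.42 -.65 0 0 0 -1;.42 -.65 0 0 0 -1;.42 -.65 0 0 0 -1;.42 -.65 0 0 0 -1;.42 -.65 0 0 0 -1;.42 -.65 0 0 0 -1;.42 -.65 0 0 0 -1;.42 -.65 0 0 0 -1'
python3 -m inch '.42 -.65 0 0 0 -.8;0 0 0 0 0 0;0 0 0 0 0 0'
cat >> h.py <<'E'
from scipy.spatial.transform import Rotation as Ro
def go(x,y,z,jaw=None):
    s=arm.get_state();R=Ro.from_euler('xyz',s["ee_rot"]).as_matrix()
    cam=np.degrees(np.arctan2(-R[1,2],-R[0,2]))
    print("t",round(s["t"],2),"tcp",np.round(s["eef_pos"],4),"cam",round(cam,1),"down",np.round(R[:,0],3),"q",np.round(s["q"],2),"w",round(s["width"],4),"F",np.round(s["force"],1))
    print("units",np.round((np.array([x,y,z])-s["eef_pos"])/.03,2), "" if jaw is None else round((jaw-cam+180)%360-180,1)/5)
E
python3 -c "
from h import *
go(.5862,.1271,.122,-147.8)
p=arm.grab_frame('wrist');save(p,'w1')"
```

```text
t: 2.8
eef_pos: [0.4224, 0.3828, 0.3167]
ee_rot: [-0.657, 1.57, 1.019]
force: [0.7, -0.3, 0.4]
width: 0.0876
t: 4.3
eef_pos: [0.5736, 0.1487, 0.3166]
ee_rot: [0.098, 1.571, 0.727]
force: [0.5, 0.4, -0.9]
width: 0.0877
t: 4.68
eef_pos: [0.5857, 0.1301, 0.3165]
ee_rot: [1.73, 1.571, 2.292]
force: [0.2, 0.8, -0.4]
width: 0.0872
t 4.67 tcp [0.5857 0.1301 0.3165] cam -147.8 down [-0.  0. -1.] q [ 0.54  0.19 -0.01 -0.   -1.36 -1.55] w 0.0872 F [ 0.2  0.8 -0.4]
units [ 0.02 -0.1  -6.48] -0.0
```

View pics/w1.png

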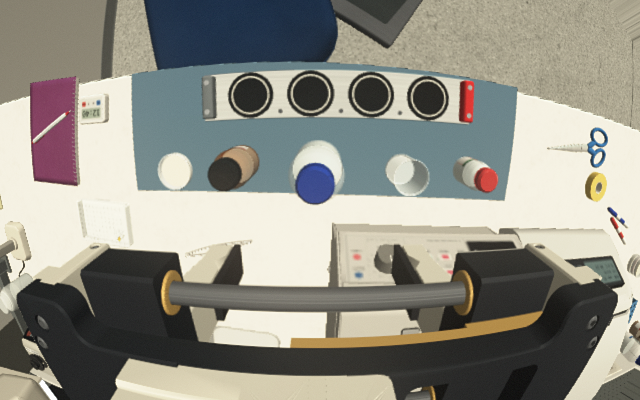

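Wrist view: the blue cap at (316,184) is centred between the fingers at columns 240–400, so I'm descending and gripping.

```bash
python3 -m inch '0 -.1 -1 0 0 0;0 0 -1 0 0 0;0 0 -1 0 0 0;0 0 -1 0 0 0;0 0 -1 0 0 0;0 0 -1 0 0 0;0 0 -.47 0 0 0;0 0 0 0 0 0;0 0 0 0 0 0'
python3 -m inch '0 0 0 0 0 0;0 0 0 0 0 0;0 0 0 0 0 0;0 0 0 0 0 0;0 0 0 0 0 0;0 0 0 0 0 0' 0 40
python3 -m inch '0 0 .5 0 0 0;0 0 1 0 0 0;0 0 1 0 0 0;0 0 0 0 0 0'
python3 -c "
from h import *
go(.4043,.2164,.132,-147.8)"
```

```text
t: 5.85
eef_pos: [0.5866, 0.1275, 0.1238]
ee_rot: [-0.223, 1.569, 0.339]
force: [-0.1, 0.7, -1.1]
width: 0.0878
t: 6.6
eef_pos: [0.5857, 0.1272, 0.1225]
ee_rot: [1.513, 1.57, 2.075]
force: [-1.8, 1.4, 1.2]
width: 0.0426
t: 7.1
eef_pos: [0.5873, 0.1274, 0.2006]
ee_rot: [-0.174, 1.566, 0.388]
force: [1.2, -0.6, -2.9]
width: 0.0427
t 7.1 tcp [0.5873 0.1274 0.2006] cam -147.8 down [ 0.005  0.002 -1.   ] q [ 0.54  0.25 -0.2   0.   -1.11 -1.55] w 0.0427 F [ 1.2 -0.6 -2.9]
units [-6.1   2.97 -2.29] 0.0
```

```bash
python3 -m inch '-.5 .25 0 0 0 0;-.8 .4 0 0 0 0;-.8 .4 0 0 0 0;-.8 .4 0 0 0 0;-.8 .4 0 0 0 0;-.8 .4 0 0 0 0;-.8 .4 0 0 0 0;-.5 .2 0 0 0 0;-.3 .12 0 0 0 0;0 0 0 0 0 0;0 0 0 0 0 0;0 0 0 0 0 0'
python3 -c "
from h import *
go(.4043,.2164,.132,-147.8)"
```

```text
t: 8.6
eef_pos: [0.4033, 0.2158, 0.1973]
ee_rot: [-2.575, 1.57, -2.014]
force: [0.1, 0.4, -3.4]
width: 0.0425
t 8.6 tcp [0.4033 0.2158 0.1973] cam -147.9 down [-0. -0. -1.] q [ 0.92  0.02 -0.49  0.   -1.06 -1.93] w 0.0425 F [ 0.1  0.4 -3.4]
units [ 0.03  0.02 -2.18] 0.02
```

```bash
python3 -m inch '.03 .02 -.8 0 0 0;0 0 -.8 0 0 0;0 0 -.4 0 0 0;0 0 -.1 0 0 0;0 0 -.1 0 0 0;0 0 0 0 0 0;0 0 0 0 0 0'
python3 -m inch '0 0 0 0 0 0;0 0 0 0 0 0;0 0 0 0 0 0;0 0 0 0 0 0' 1
python3 -m inch '0 0 .7 0 0 0;0 0 1 0 0 0;0 0 1 0 0 0;.3 -.3 1 0 0 1;.5 -.5 0 0 0 1;0.5 -.5 0 0 0 1;0.5 -.5 0 0 0 1;.5 -.5 0 0 0 1;.5 -.5 0 0 0 1;.5 -.5 0 0 0 1;.5 -.5 0 0 0 1;.5 -.5 0 0 0 1'
python3 -c "
from h import *
go(.6418,.0292,.055,-57.8)
p=arm.grab_frame('top');save(p,'t2');C=cloud(p)
k=(p['range_z']>0)&(abs(C[...,2]-.162)<.007)&(np.hypot(C[...,0]-.404,C[...,1]-.216)<.035)
print(k.sum(),C[k].mean(0))"
```

```text
t: 9.48
eef_pos: [0.404, 0.2169, 0.132]
ee_rot: [0.26, 1.57, 0.822]
force: [-0.8, -1.3, -2.5]
width: 0.0428
t: 9.98
eef_pos: [0.4038, 0.2168, 0.1316]
ee_rot: [0.28, 1.57, 0.842]
force: [0.5, 0.8, 0.0]
width: 0.077
t: 11.48
eef_pos: [0.5332, 0.0871, 0.2423]
ee_rot: [2.22, 1.571, -2.714]
force: [1.1, 0.6, 0.5]
width: 0.0876
t 11.47 tcp [0.5332 0.0871 0.2423] cam -102.7 down [-0. -0. -1.] q [ 0.52  0.13 -0.26 -0.   -1.18 -0.75] w 0.0876 F [1.1 0.6 0.5]
units [ 3.62 -1.93 -6.24] 8.98
235 [0.40089935 0.21165261 0.16119739]
```

View pics/t2.png

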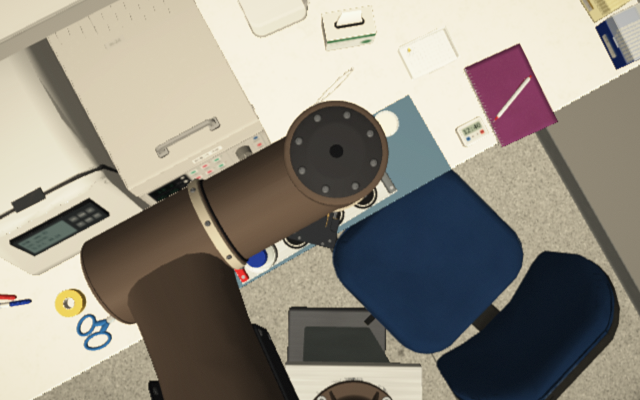

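The glass bottle (blue cap at (258,258)) is standing on the pad next to red, with the arm covering the rest of the view. Next is the amber bottle, with the jaws across the row.

```bash
python3 -m inch '.4 -.21 0 0 0 1;.4 -.21 0 0 0 1;.4 -.22 0 0 0 1;.4 -.22 0 0 0 1;.4 -.22 0 0 0 1;.4 -.22 0 0 0 1;.4 -.22 0 0 0 1;.4 -.22 0 0 0 1;.42 -.19 0 0 0 1;0 0 0 0 0 0;0 0 0 0 0 0'
python3 -c "
from h import *
go(.6418,.0292,.055,-57.8)
p=arm.grab_frame('wrist');save(p,'w2')"
```

```text
t: 12.9
eef_pos: [0.6409, 0.0299, 0.2422]
ee_rot: [1.122, 1.57, -3.031]
force: [-0.4, -0.8, -0.9]
width: 0.0874
t 12.9 tcp [0.6409 0.0299 0.2422] cam -57.9 down [-0.001 -0.    -1.   ] q [ 0.35  0.3  -0.04 -0.   -1.23  0.21] w 0.0874 F [-0.4 -0.8 -0.9]
units [ 0.03 -0.02 -6.24] 0.02
```

View pics/w2.png

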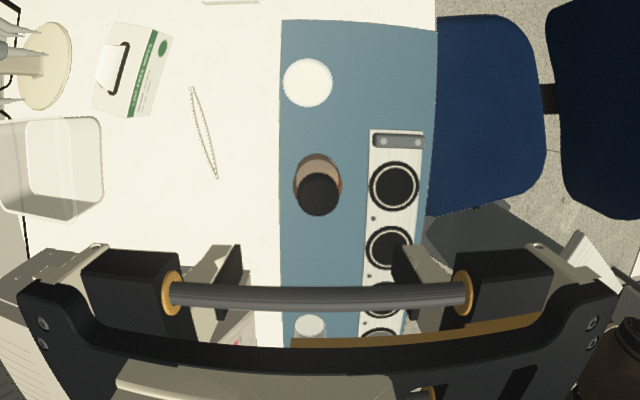

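The amber cap at (318,194) is centred between the fingers. Descending.

```bash
python3 -m inch '.03 -.02 -1 0 0 0;0 0 -1 0 0 0;0 0 -1 0 0 0;0 0 -1 0 0 0;0 0 -1 0 0 0;0 0 -.8 0 0 0;0 0 -.3 0 0 0;0 0 -.12 0 0 0;0 0 0 0 0 0;0 0 0 0 0 0'
python3 -m inch '0 0 0 0 0 0;0 0 0 0 0 0;0 0 0 0 0 0;0 0 0 0 0 0;0 0 0 0 0 0' 0 30
python3 -m inch '0 0 .5 0 0 0;0 0 1 0 0 0;0 0 .8 0 0 0;0 0 0 0 0 0'
python3 -c "
from h import *
go(.4523,.1403,.064,-57.8)"
```

```text
t: 14.2
eef_pos: [0.6428, 0.0293, 0.0569]
ee_rot: [-1.867, 1.569, 0.265]
force: [0.3, -0.2, 1.0]
width: 0.0875
t: 14.82
eef_pos: [0.6421, 0.0291, 0.0558]
ee_rot: [1.487, 1.571, -2.664]
force: [-0.9, -1.1, 0.1]
width: 0.0527
t: 15.32
eef_pos: [0.6438, 0.0295, 0.128]
ee_rot: [-1.884, 1.566, 0.249]
force: [0.5, 0.3, -1.5]
width: 0.0525
t 15.32 tcp [0.6438 0.0295 0.128 ] cam -57.8 down [ 0.005  0.001 -1.   ] q [ 0.35  0.38 -0.19  0.   -0.99  0.21] w 0.0525 F [ 0.5  0.3 -1.5]
units [-6.38  3.69 -2.13] 0.0
```

```bash
python3 -m inch '-.5 .29 0 0 0 0;-.8 .46 0 0 0 0;-.8 .46 0 0 0 0;-.8 .46 0 0 0 0;-.8 .46 0 0 0 0;-.8 .46 0 0 0 0;-.8 .46 0 0 0 0;-.6 .35 0 0 0 0;-.38 .25 0 0 0 0;0 0 0 0 0 0;0 0 0 0 0 0;0 0 0 0 0 0'
python3 -c "
from h import *
go(.4523,.1403,.065,-57.8)"
```

```text
t: 16.82
eef_pos: [0.4542, 0.1384, 0.1247]
ee_rot: [1.823, 1.57, -2.328]
force: [0.5, 0.2, -1.7]
width: 0.0525
t 16.82 tcp [0.4542 0.1384 0.1247] cam -57.9 down [-0. -0. -1.] q [ 0.71  0.13 -0.56  0.   -0.89 -0.15] w 0.0525 F [ 0.5  0.2 -1.7]
units [-0.06  0.06 -1.99] 0.02
```

```bash
python3 -m inch '-.06 .06 -.8 0 0 0;0 0 -.7 0 0 0;0 0 -.3 0 0 0;0 0 -.1 0 0 0;0 0 -.08 0 0 0;0 0 0 0 0 0;0 0 0 0 0 0'
python3 -m inch '0 0 0 0 0 0;0 0 0 0 0 0;0 0 0 0 0 0;0 0 0 0 0 0' 1
python3 -m inch '0 0 .7 0 0 0;0 0 1 0 0 0;0 0 1 0 0 0;0 0 1 0 0 0;0 0 1 0 0 -1;0 0 1 0 0 -1;0 0 1 0 0 -1;0 .4 0 0 0 -1;0 .4 0 0 0 -1;0 .5 0 0 0 -1;0 .5 0 0 0 -1;0 .5 0 0 0 -1'
python3 -m inch '0 .5 0 0 0 -1;0 .5 0 0 0 -1;0 .5 0 0 0 -1;0 .5 0 0 0 -1;0 .5 0 0 0 -1;0 .5 0 0 0 -1;0 .5 0 0 0 -1;.1 .4 0 0 0 -1;.1 .3 0 0 0 -1;.1 .1 0 0 0 -1;0 0 0 0 0 0;0 0 0 0 0 0'
python3 -c "
from h import *
go(.4607,.3359,.032,-147.8)
p=arm.grab_frame('wrist');save(p,'w3')"
```

```text
t: 17.7
eef_pos: [0.4523, 0.1406, 0.0659]
ee_rot: [-1.478, 1.57, 0.654]
force: [0.5, -1.0, -1.7]
width: 0.0529
t: 18.2
eef_pos: [0.4521, 0.1405, 0.0655]
ee_rot: [-1.718, 1.571, 0.414]
force: [0.0, -0.0, -0.2]
width: 0.0853
t: 19.7
eef_pos: [0.4519, 0.2098, 0.2664]
ee_rot: [2.156, 1.571, -2.696]
force: [0.0, -0.3, -0.1]
width: 0.0876
t: 21.2
eef_pos: [0.4609, 0.3382, 0.2664]
ee_rot: [-2.948, 1.571, -2.385]
force: [0.3, -0.8, 0.0]
width: 0.0878
t 21.2 tcp [0.4609 0.3382 0.2664] cam -147.7 down [-0. -0. -1.] q [ 0.98  0.17 -0.16 -0.   -1.25 -1.98] w 0.0878 F [ 0.3 -0.8  0. ]
units [-0.01 -0.08 -7.81] -0.02
```

View pics/w3.png

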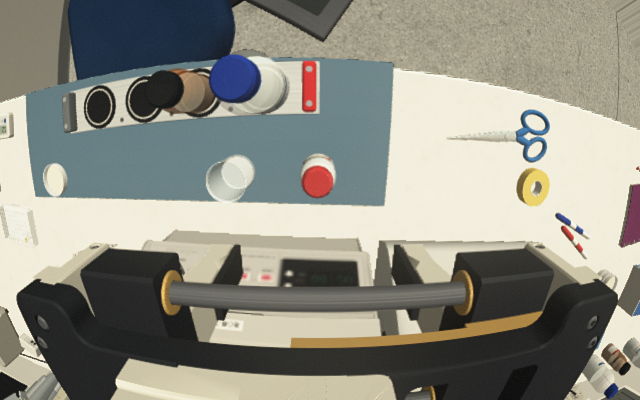

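Both placed bottles stand on pads 1 and 2 from red. The small cap at (317,180) is centred. Descending to it.

```bash
python3 -m inch '0 -.08 -1 0 0 0;0 0 -1 0 0 0;0 0 -1 0 0 0;0 0 -1 0 0 0;0 0 -1 0 0 0;0 0 -.8 0 0 0;0 0 -.7 0 0 0;0 0 -.6 0 0 0;0 0 -.5 0 0 0;0 0 -.2 0 0 0;0 0 0 0 0 0;0 0 0 0 0 0'
python3 -m inch '0 0 0 0 0 0;0 0 0 0 0 0;0 0 0 0 0 0;0 0 0 0 0 0;0 0 0 0 0 0' 0 25
python3 -m inch '0 0 .5 0 0 0;0 0 1 0 0 0;0 0 1 0 0 0;0 0 1 0 0 0;0 0 1 0 0 0;0 0 1 0 0 0;0 0 1 0 0 0;0 0 1 0 0 0;0 0 0 0 0 0'
python3 -c "
from h import *
go(.5003,.0642,.041,-57.8)"
```

```text
t: 22.75
eef_pos: [0.4614, 0.3364, 0.0331]
ee_rot: [0.279, 1.57, 0.841]
force: [0.4, 0.2, 0.3]
width: 0.0876
t: 23.38
eef_pos: [0.4611, 0.3361, 0.0325]
ee_rot: [0.417, 1.571, 0.979]
force: [0.4, -0.4, -0.5]
width: 0.0441
t: 24.5
eef_pos: [0.4619, 0.3368, 0.2612]
ee_rot: [0.282, 1.565, 0.844]
force: [-0.1, -0.9, -1.7]
width: 0.0443
t 24.5 tcp [0.4619 0.3368 0.2612] cam -147.8 down [ 0.004  0.004 -1.   ] q [ 0.97  0.16 -0.17  0.   -1.23 -1.98] w 0.0443 F [-0.1 -0.9 -1.7]
units [ 1.28 -9.09 -7.34] 18.0
```

```bash
python3 -m inch '.07 -.5 0 0 0 1;.07 -.5 0 0 0 1;.07 -.5 0 0 0 1;.07 -.5 0 0 0 1;.07 -.5 0 0 0 1;.07 -.5 0 0 0 1;.07 -.5 0 0 0 1;.07 -.5 0 0 0 1;.07 -.5 0 0 0 1;.07 -.5 0 0 0 1;.07 -.5 0 0 0 1;.07 -.5 0 0 0 1'
python3 -m inch '.07 -.5 0 0 0 1;.07 -.5 0 0 0 1;.07 -.5 0 0 0 1;.07 -.5 0 0 0 1;.07 -.5 0 0 0 1;.07 -.5 0 0 0 1;0 -.07 0 0 0 0;0 0 0 0 0 0;0 0 0 0 0 0'
python3 -c "
from h import *
go(.5003,.0642,.0415,-57.8)"
```

```text
t: 26.0
eef_pos: [0.4857, 0.1552, 0.2571]
ee_rot: [1.922, 1.57, -2.749]
force: [-0.5, -1.3, -0.5]
width: 0.0441
t: 27.12
eef_pos: [0.4987, 0.0643, 0.2574]
ee_rot: [0.575, 1.571, 2.707]
force: [0.7, 0.0, -0.2]
width: 0.0442
t 27.12 tcp [0.4987 0.0643 0.2574] cam -57.9 down [-0.  0. -1.] q [ 0.52  0.05 -0.31 -0.   -1.21  0.04] w 0.0442 F [ 0.7  0.  -0.2]
units [ 0.05 -0.   -7.2 ] 0.02
```

```bash
python3 -m inch '.05 0 -1 0 0 0;0 0 -1 0 0 0;0 0 -1 0 0 0;0 0 -1 0 0 0;0 0 -1 0 0 0;0 0 -.9 0 0 0;0 0 -.7 0 0 0;0 0 -.4 0 0 0;0 0 -.12 0 0 0;0 0 -.08 0 0 0;0 0 0 0 0 0;0 0 0 0 0 0'
python3 -m inch '0 0 0 0 0 0;0 0 0 0 0 0;0 0 0 0 0 0;0 0 0 0 0 0' 1
python3 -m inch '0 0 .7 0 0 0;0 0 1 0 0 0;0 0 1 0 0 0;0 0 1 0 0 0;0 0 1 0 0 -1;0 0 1 0 0 -1;0 .2 1 0 0 -1;0 .3 0 0 0 -1;0 .4 0 0 0 -1;0 .4 0 0 0 -1;0 .4 0 0 0 -1;0 .4 0 0 0 -1'
python3 -m inch '0 .4 0 0 0 -1;0 .4 0 0 0 -1;0 .4 0 0 0 -1;0 .4 0 0 0 -1;0 .4 0 0 0 -1;0 .4 0 0 0 -1;.1 .4 0 0 0 -1;.1 .4 0 0 0 -1;.2 .4 0 0 0 -1;.2 .3 0 0 0 -1;.2 .05 0 0 0 0;0 0 0 0 0 0'
python3 -c "
from h import *
go(.524,.2457,.022,-147.8)
p=arm.grab_frame('wrist');save(p,'w4')"
```

```text
t: 28.62
eef_pos: [0.5007, 0.0641, 0.042]
ee_rot: [-1.665, 1.57, 0.467]
force: [-0.6, -0.3, -2.0]
width: 0.0443
t: 29.12
eef_pos: [0.5004, 0.064, 0.0415]
ee_rot: [-2.066, 1.571, 0.067]
force: [-0.2, 0.3, -0.3]
width: 0.078
t: 30.62
eef_pos: [0.5002, 0.1273, 0.2424]
ee_rot: [1.882, 1.571, -2.97]
force: [-0.2, -0.4, 0.1]
width: 0.0878
t: 32.12
eef_pos: [0.5245, 0.2453, 0.2421]
ee_rot: [-2.997, 1.57, -2.434]
force: [0.5, 0.4, 0.1]
width: 0.0876
t 32.12 tcp [0.5245 0.2453 0.2421] cam -147.7 down [-0. -0. -1.] q [ 0.78  0.19 -0.18 -0.   -1.2  -1.78] w 0.0876 F [0.5 0.4 0.1]
units [-0.02  0.01 -7.34] -0.02
```

View pics/w4.png

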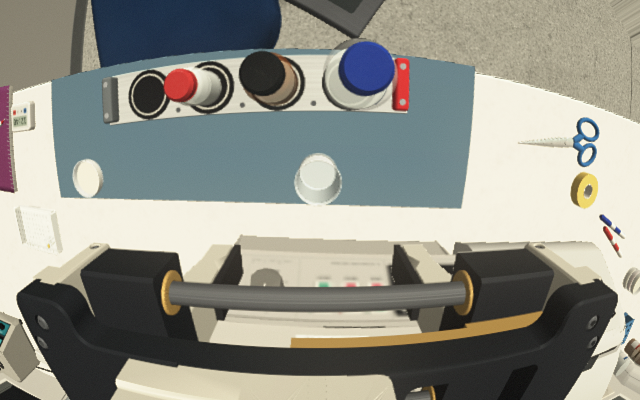

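Pads 1–3 are filled in the right order, and the beaker at (318,180) is centred. The machine face is only 64 mm behind it, so I'm checking the wrist clearance and the beaker fit.

```bash
python3 - <<'E'
from h import *
p=arm.grab_frame('wrist');r=arm.masks_of(p,"beaker")[0];v,u=np.nonzero(r["mask"])
print(r["confidence"],u.min(),u.max(),v.min(),v.max())
T=np.array(p["pose"]);K=p["mtx"]
def proj(X):
    c=(X-T[:3,3])@T[:3,:3];x,y,z=c[:,0],-c[:,1],-c[:,2];rr=np.hypot(x,y);th=np.arctan2(rr,z)
    return np.stack([K[0,2]+K[0,0]*th*x/rr,K[1,2]+K[1,1]*th*y/rr],1)
a=np.linspace(0,6.28,60)
for e in(-.004,0,.004):
    c=np.array([.524,.2457])+e*np.array([.843,.537]);B=[]
    for rad,z in((.0265,.068),(.025,.003)):B.append(np.c_[c[0]+rad*np.cos(a),c[1]+rad*np.sin(a),0*a+z])
    q=proj(np.vstack(B));print(e,q.min(0),q.max(0))
for n in("scene","top"):
    s=arm.grab_frame(n);D=cloud(s);t=np.array(arm.get_state()["eef_pos"])
    b=(D-t)@np.array([.843,.537,0]);aa=(D-t)@np.array([.537,-.843,0])
    for h in np.arange(.04,.5,.04):
        k=(s["range_z"]>0)&(abs(D[...,2]-t[2]-h)<.02)&(abs(aa)<.12)&(abs(b)<.12)
        if k.sum()>5:print(n,round(h,2),k.sum(),"b",b[k].min().round(3),b[k].max().round(3),"a",aa[k].min().round(3),aa[k].max().round(3))
E
```

```text
0.77 294 342 153 206
-0.004 [294.01224194 151.3525456 ] [341.84949732 204.45996947]
0 [294.09782889 154.40008884] [341.79243962 207.82579235]
0.004 [294.18482351 157.43900541] [341.7336149  211.16788438]
scene 0.04 503 b -0.014 0.012 a -0.069 0.067
scene 0.08 1340 b -0.041 0.04 a -0.098 0.092
scene 0.12 1497 b -0.042 0.038 a -0.1 0.095
scene 0.16 886 b -0.041 0.038 a -0.04 0.052
scene 0.2 988 b -0.047 0.035 a -0.05 0.026
scene 0.24 1049 b -0.047 0.036 a -0.049 0.021
top 0.08 475 b -0.038 0.04 a -0.094 0.094
top 0.12 1609 b -0.038 0.04 a -0.096 0.097
top 0.16 423 b -0.038 0.04 a 0.013 0.051
top 0.2 152 b -0.045 0.004 a -0.017 0.047
top 0.24 273 b -0.045 0.005 a -0.021 0.047
top 0.28 223 b -0.045 -0.002 a -0.013 0.046
top 0.32 450 b -0.051 0.03 a -0.024 0.052
top 0.36 674 b -0.078 0.008 a -0.12 0.049
top 0.4 5592 b -0.078 0.032 a -0.12 0.049
top 0.44 12518 b -0.05 0.049 a -0.12 0.049
```

Clearance is fine (wrist ≤ 45–50 mm on that side), and the fit is within 2 mm. Picking up the beaker.

```bash
python3 -m inch '-.06 -.02 -1 0 0 0;0 0 -1 0 0 0;0 0 -1 0 0 0;0 0 -1 0 0 0;0 0 -1 0 0 0;0 0 -.8 0 0 0;0 0 -.6 0 0 0;0 0 -.5 0 0 0;0 0 -.3 0 0 0;0 0 -.12 0 0 0;0 0 0 0 0 0;0 0 0 0 0 0'
python3 -m inch '0 0 0 0 0 0;0 0 0 0 0 0;0 0 0 0 0 0;0 0 0 0 0 0;0 0 0 0 0 0' 0 15
python3 -m inch '0 0 .5 0 0 0;0 0 1 0 0 0;0 0 1 0 0 0;0 0 1 0 0 0;0 0 1 0 0 0;0 0 1 0 0 0;0 0 1 0 0 0;0 0 1 0 0 0;0 0 0 0 0 0'
python3 -c "
from h import *
go(.5483,-.0120,.031,-57.8)"
```

```text
t: 33.88
eef_pos: [0.5229, 0.2451, 0.0234]
ee_rot: [0.15, 1.57, 0.712]
force: [-0.7, 0.3, 0.0]
width: 0.0876
t: 34.5
eef_pos: [0.5226, 0.2449, 0.0229]
ee_rot: [0.088, 1.571, 0.65]
force: [0.4, 1.0, 1.0]
width: 0.0516
t: 35.62
eef_pos: [0.5236, 0.2454, 0.2517]
ee_rot: [0.086, 1.565, 0.648]
force: [0.7, 0.4, -1.6]
width: 0.0515
t 35.62 tcp [0.5236 0.2454 0.2517] cam -147.8 down [ 0.005  0.003 -1.   ] q [ 0.78  0.18 -0.17  0.   -1.21 -1.79] w 0.0515 F [ 0.7  0.4 -1.6]
units [ 0.82 -8.58 -7.36] 18.0
```

```bash
python3 -m inch '.05 -.48 0 0 0 1;.05 -.48 0 0 0 1;.05 -.48 0 0 0 1;.05 -.48 0 0 0 1;.05 -.48 0 0 0 1;.05 -.48 0 0 0 1;.05 -.48 0 0 0 1;.05 -.48 0 0 0 1;.05 -.48 0 0 0 1;.05 -.48 0 0 0 1;.05 -.48 0 0 0 1;.05 -.48 0 0 0 1'
python3 -m inch '.05 -.48 0 0 0 1;.05 -.48 0 0 0 1;.05 -.48 0 0 0 1;.05 -.48 0 0 0 1;.05 -.48 0 0 0 1;.05 -.42 0 0 0 1;0 0 0 0 0 0;0 0 0 0 0 0;0 0 0 0 0 0'
python3 -c "
from h import *
go(.5483,-.0120,.0315,-57.8)"
```

```text
t: 37.12
eef_pos: [0.54, 0.0714, 0.2477]
ee_rot: [1.654, 1.57, -3.017]
force: [-0.0, -0.5, -1.9]
width: 0.0516
t: 38.25
eef_pos: [0.5494, -0.0122, 0.2478]
ee_rot: [0.538, 1.571, 2.67]
force: [0.5, -0.3, -0.0]
width: 0.0518
t 38.25 tcp [ 0.5494 -0.0122  0.2478] cam -57.9 down [-0.  0. -1.] q [ 0.33  0.14 -0.23 -0.   -1.2   0.23] w 0.0518 F [ 0.5 -0.3 -0. ]
units [-0.04  0.01 -7.21] 0.02
```

```bash
python3 -m inch '-.04 .01 -1 0 0 0;0 0 -1 0 0 0;0 0 -1 0 0 0;0 0 -1 0 0 0;0 0 -1 0 0 0;0 0 -.9 0 0 0;0 0 -.7 0 0 0;0 0 -.4 0 0 0;0 0 -.12 0 0 0;0 0 -.09 0 0 0;0 0 0 0 0 0;0 0 0 0 0 0'
python3 -m inch '0 0 0 0 0 0;0 0 0 0 0 0;0 0 0 0 0 0;0 0 0 0 0 0' 1
python3 -m inch '0 0 .7 0 0 0;0 0 1 0 0 0;0 0 1 0 0 0;0 0 1 0 0 0;0 0 1 0 0 0;0 0 1 0 0 0;0 0 1 0 0 0;0 -1 .5 0 0 0;0 -1 0 0 0 0;0 -1 0 0 0 0;0 -1 0 0 0 0;0 -1 0 0 0 0'
python3 -m inch '0 -1 0 0 0 0;0 -1 0 0 0 0;0 -1 0 0 0 0;0 -1 0 0 0 0;0 -1 0 0 0 0;0 -1 0 0 0 0;0 0 0 0 0 0;0 0 0 0 0 0'
python3 - <<'E'
from h import *
np.set_printoptions(precision=4,suppress=True)
p=arm.grab_frame("top");save(p,"t3");C=cloud(p);q=arm.grab_frame("scene");save(q,"s3");D=cloud(q)
for i,(n,h) in enumerate((("glass",.162),("amber",.127),("small",.102),("beaker",.077))):
    g=np.array([.4043,.2164])+i*np.array([.048,-.0761])
    for nm,pp,X in(("top",p,C),("scene",q,D)):
        k=(pp["range_z"]>0)&(abs(X[...,2]-h)<.006)&(np.hypot(X[...,0]-g[0],X[...,1]-g[1])<.045)
        if k.sum()<5: print(n,nm,k.sum());continue
        v,u=np.nonzero(k);c,_=cv2.minEnclosingCircle(np.stack([u,v],1).astype(np.float32))
        print(n,nm,k.sum(),"off mm",1e3*(atz(pp,c,h)[:2]-g),1e3*(X[k].mean(0)[:2]-g))
E
```

```text
t: 39.75
eef_pos: [0.5487, -0.0122, 0.0321]
ee_rot: [-1.842, 1.57, 0.29]
force: [-0.1, -0.1, -0.7]
width: 0.0514
t: 40.25
eef_pos: [0.5484, -0.0122, 0.0316]
ee_rot: [-2.118, 1.571, 0.015]
force: [0.7, -0.1, -0.2]
width: 0.0847
t: 41.75
eef_pos: [0.5482, -0.1632, 0.2475]
ee_rot: [0.23, 1.571, 2.362]
force: [-0.8, -0.2, -0.1]
width: 0.0874
t: 42.75
eef_pos: [0.5482, -0.342, 0.2473]
ee_rot: [0.329, 1.57, 2.461]
force: [-0.2, 0.8, 0.3]
width: 0.0876
glass top 368 off mm [ 2.0169 -1.2658] [ 1.9855 -1.0093]
glass scene 202 off mm [-9.439   3.7741] [-6.1267  2.0547]
amber top 300 off mm [ 0.6844 -0.2547] [ 0.6874 -0.1458]
amber scene 158 off mm [-9.7703  4.4673] [-6.9961  2.6077]
small top 210 off mm [ 3.4178 -0.5864] [ 3.3338 -0.798 ]
small scene 105 off mm [-7.3942  4.254 ] [-3.5781  2.1046]
beaker top 87 off mm [ 3.0171 -1.36  ] [ 5.7407 -3.583 ]
beaker scene 127 off mm [ 2.6641 -2.5544] [ 1.4844 -1.8457]
```

View pics/t3.png

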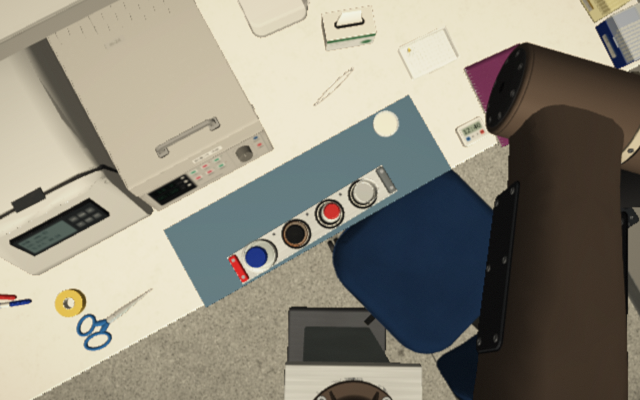

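View pics/s3.png

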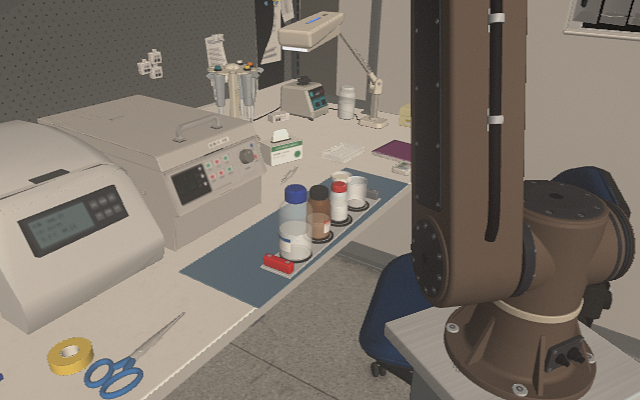

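The top view shows the four vessels upright and in order: blue (257,257), black (296,233), red (331,211) and beaker (363,193). They are within about 3 mm of their pad centres, and the dish hasn't moved from (386,124). Handing in.

```bash
python3 -c "
from station import arm
print(arm.job_done())"
```

```text
the job is handed in; nothing more can be done
None
```

The four vessels are standing on the rail pads in order of height: glass bottle next to the red stop, then amber bottle, small bottle and beaker at the grey end. I handed the job in at about 43 s of the 96 s, with the gripper well clear. No verdict is reported.

**Centring:** The last top-camera check put the glass, amber and small bottles within 1–4 mm of their pad centres. The beaker came out at 3 mm from its rim outline, but 7 mm from its rim's mean depth, which is unreliable on clear glass.

**Disagreement:** The scene camera gave offsets of 4–11 mm for the three bottles, 2–4 mm for the beaker. I put this down to it seeing only the near side of the caps, and I relied on the top view. I made no further check to settle it.

**Other checks:** All four stand upright in both final pictures, and the dish has not moved. The forces reported at the end of each move stayed under about 4 N.

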